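# Index the bolt fixture by one hole and clamp it

## Robot

A 6-joint arm with a two-finger parallel gripper is mounted at the origin on a cart in front of the work surface, level with it; the furniture and walls round the work are solid. World frame = base frame: x ahead of the robot, y to its left, z up, the work surface at z = 0. Lengths are in m, angles in rad, forces in N, time in s.
With the tool pointing down it reaches from about 0.275 to 0.825 m from the base axis. Payload 5.2 kg.
Tool frame: the origin (TCP) lies on the centre line of the jaws, within the pads' length; the fingertips stand 25 mm ahead of it and the grasp point (between the pads) lies 6 mm ahead of it; y points along the fingers, z is the direction in which the jaws open and shut, and the axes are right-handed (so a half turn about y gives the same grasp; the last joint's range is limited). The gripper opens to 93 mm and grips with 3 to 60 N. Pads are 15 mm wide; open, the fingers measure 128 mm over their backs; the gripper's body (75 mm by 188 mm) begins 65 mm behind the grasp point.
Start: joints at [1.101, 0.259, 1.535, -0, 1.348, -0.203], TCP at [0.145, 0.531, 0.221] pointing down, gripper open.
Joint ranges: [-3.14, 3.14], [-0.91, 2.08], [0.19, 2.58], [-1.22, 4.36], [0.22, 2.71], [-3.12, 3.12]. Speed limits (rad/s): [2.57, 2.57, 3.14, 3.14, 3.14, 3.14].

## Interface

Orientations are given as a rotation vector (axis times angle).
In Python, from station import bot gives the robot as it stands.
- The arm moves only by the tool step_arm, never from a script. Its argument "deltas" is a list of rows, each a list of 6 numbers: the shift along the tool's x, y, z each as a share of 0.15 m, from -1 to 1, then the turn, a rotation vector about the tool's x, y, z each as a share of 90 degrees, from -1 to 1. A call has 1 to 5 rows; each row is the pose to reach, as a shift and turn from the pose commanded when the call began, along the tool's axes at that moment; what a row does not reach only later rows make up. A row lasts 1/12 s, in which the tool goes at most 41.7 mm and 7.16 degrees, less where a joint would pass 70% of its speed; a pose out of reach is approached as far as the arm can. A call with a number of a shift or a turn outside -1 to 1 is refused whole. A call with a gripper value outside its range is refused whole. "fingers" is the gripper command: -1 is shut, 1 is fully open, values between are in proportion, set as the call begins (left out, the last holds). The fingers move at their own pace and stop on an object; "force" is the grip in N (left out, the last holds). Time passes only in rows, so rows that repeat a pose let the fingers close. It gives the time, the measured TCP pose, the force and the opening at its end, in the units of the state.
- bot.state(): the state, without advancing time (a new reading comes with each control period).
- bot.capture(name): name is "scene" or "top" or "wrist"; returns the picture (480x640x3 uint8, red, green, blue); there is no depth.
- bot.calibration(name): a dict with "fov_y" (degrees; the focal length in pixels is half the picture's height over the tangent of half this angle, whatever the lens; pixels are square), "cx", "cy" (the principal point, pixels), "distortion" ([k1, k2, p1, p2, k3] as OpenCV has them; the pictures are not rectified), "rvec" (rotation vector, rad) and "tvec" (3), from world to camera coordinates, as OpenCV has them. Camera axes: x right, y down, z forward; pixel columns grow to the right and rows downward; lengths in m; the calibration is good to about 2 mm. A picture is of the moment at which its call begins: read the wrist's pose just before it. calibration takes no time and is no camera call; for the wrist camera it gives the pose at the moment of the call.
- bot.job_done(): hands the job in, once; it reports no verdict.
The state is a dict: "time_s": time; "joint_pos": joint angles; "qd": joint speeds; "joint_torque": joint torques, N m; "position": TCP position; "eef_rot": TCP orientation; "ft_force": force on the tool from outside, world axes, zero at the start; "moment": the same for the moment, N m; "grip_width": finger opening in m.
Only numpy, scipy, OpenCV 4.12 (cv2) and the standard library are available. Lean on these libraries where they do the work, as an engineer would, in place of code of your own. Each camera call takes 0.05 s, during which the arm holds its last target.

## Task

The bolt standing in the small rotary indexing table is to be presented at its next flat. With the fingertips, press the spring plunger on the table's arm down, keep it down while you turn the table counter-clockwise (seen from above) to the next hole, and let the plunger spring up into it; then press the clamp button beside the table fully down and move clear. Pick nothing up: leave the bolt standing in its nest and the other things on the bench where they are.

Things in the scene. Friction and masses are not known exactly. Their poses are not given: they have to be found in the camera images.
- index_table (a joint): Turn of the aluminium table about its upright axis, rad: 0 at the start, growing counter-clockwise seen from above; the next hole counter-clockwise is at 1.047 (60 degrees). About 0.025 of play either way when pinned. Blocked by the pin while the plunger is up; turns lightly (0.03 N m of friction) once it is down, and stays where it is left.
- plunger (a joint): Travel of the spring plunger, m: 0 up (its pin, an 8 mm bar, sits in a hole) to 0.011 at a hard stop. Pin clear of the plate from 0.008. Spring force 3.5 N at the top, 6.3 N at the bottom. Released between holes it stays 0.007 to 0.008 down under the plate; over a hole, within about 2.5 mm (0.04 rad), it springs up and centres the table.
- clamp (a joint): Travel of the clamp button, m: 0 up, 0.008 fully down. Straight down, stiff (about 3 N), no spring: stays where it is left. Starts 0 to 0.001 down.
- plunger_top (a point): Centre of the top face of the plunger's black ribbed button, 26 mm (radially) by 46 mm (across), at the end of the dark steel arm that sticks out of the table; 86 mm from the table's axis, 66 mm above the bench when up. Moves with plunger and table. x points radially outward, y along counter-clockwise travel, z up.
- plunger_seat (a point): Centre of the arm's end at its top face, under the button, 46 mm above the bench; axes as the button's. Two upright cheeks of the arm, 8 mm thick with 64 mm clear between them, stand either side of the button along y and rise 12 mm above the raised button; a fingertip on the button may push the leading one. The arm's corners reach 110 mm from the axis.
- table_axis (a point): Point on the table's axis at the height of its top face, 46 mm above the bench. The table disc is 96 mm across; the fixed steel index plate below it, 132 mm across, has six holes (open notches in its rim, 11 mm wide, 60 degrees apart); the round grey base, fixed to the bench, is 150 mm across. Axes: z up, x from the clamp button towards the table axis.
- clamp_top (a point): Centre of the top of the clamp button, a black mushroom button 29 mm across on an upright aluminium housing, standing on a tab of the base 92 mm from the table's axis; top 56 mm above the bench when up, 48 mm when fully down. z up. Beware of the tall control cabinet behind the fixture: its nearest corner is at about x 0.55, y 0.07, so swing the arm round closer in than that.
- bolt_mid (a point): Half-way up the loose hex bolt (19 x 22 x 42 mm), which stands on its head in a collar at the centre of the table and turns with it; its top is 88 mm above the bench. Leave standing. z is the bolt's axis.
- sleeve: Bystander: loose steel sleeve, 25 mm across, 78 mm tall, standing near the base. Origin at the centre of its underside.
- terminals: Bystander: loose group of rail terminals, 31 x 48 x 40 mm. Origin at the centre of its underside.
- glue: Bystander: loose glue bottle, 30 mm across, 90 mm tall. Origin at the centre of its underside.
- tape: Bystander: loose roll of black tape, 62 mm across, 19 mm tall. Origin at the centre of its underside.
- cutters: Bystander: loose side cutters with red handles, 62 x 127 x 14 mm. Origin at the centre of its underside.

How it is judged:
On the way, in this order (a step that is already met when the one before it is completed fails the run):
1. the plunger is pressed down, clear of the plate (value of joint plunger above 0.0075 m), for 0.1 s.
2. the table is at the next hole counter-clockwise and the plunger has sprung up into it, the clamp button still up (value of joint index_table between 1 and 1.095 rad and value of joint plunger below 0.0025 m and value of joint clamp below 0.004 m), for 0.2 s.
3. the clamp button is fully down (value of joint clamp above 0.0065 m), for 0.1 s.
At the end, for the whole second after the job is handed in: the table rests one hole (1.047 rad, within 0.047) counter-clockwise of its start with the plunger up in the hole (within 2.5 mm of fully up), the clamp button is down (at least 6.5 of its 8 mm), and the bolt stands in its nest (within 6 mm of the axis and 0.1 rad of upright) (value of joint index_table between 1 and 1.095 rad and value of joint plunger below 0.0025 m and value of joint clamp above 0.0065 m and velocity of joint index_table between -0.05 and 0.05 rad/s and horizontal distance between bolt_mid and table_axis below 0.006 m and angle between bolt_mid's own z axis and vertical below 0.1 rad); the robot touches nothing.
It fails at once if the table is turned the wrong way or on past the next hole (value of joint index_table below -0.25 rad or value of joint index_table above 1.5 rad).
It fails at once if the clamp button is pressed before the plunger is in the next hole (value of joint clamp above 0.004 m and not (value of joint index_table between 0.98 and 1.115 rad and value of joint plunger below 0.005 m)).
It fails at once if the bolt is lifted or tipped (height (world z) of bolt_mid above 0.075 m or angle between bolt_mid's own z axis and vertical above 0.3 rad).
It fails at once if a bystander is moved or lifted by more than 20 mm (distance of any of sleeve, terminals, glue, tape, cutters from where it was at the start of the episode above 0.02 m).
It also fails if it takes over 48 s, if anything falls off the work surface, if the arm or the gripper's body presses on something with over 40 N, if the wrist force passes 120 N, or if a joint passes its speed limit or range.

## Working session

There is one attempt and no reset: what is moved stays moved. The work goes in short steps, Python scripts to look and compute and a tool call to move; the robot and the scene stay as the last step left them, time stands still between calls to the robot, and variables do not carry over. Pictures are saved under pics/ and viewed, and the job is handed in when it is done.

Besides the shell and the picture viewer there is one more tool, called after "Emit:" as name(argument=value, ...) on one line, values as JSON. step_arm: Moves the arm, as the interface text tells. Shift numbers are shares of 0.15 m and turn numbers shares of 90 degrees, none past 1 either way. Its arguments: {"type":"object","properties":{"deltas":{"type":"array","items":{"type":"array","items":{"type":"number","minimum":-1,"maximum":1}}},"fingers":{"type":"number"},"force":{"type":"number"}},"required":["deltas"]}

```bash
mkdir -p pics
cat > h.py <<'E'
import numpy as np, cv2
from station import bot
from scipy.spatial.transform import Rotation as R
def cam(n):
    c=bot.calibration(n); f=240/np.tan(np.radians(c['fov_y'])/2)
    K=np.array([[f,0,c['cx']],[0,f,c['cy']],[0,0,1]]); return K,np.array(c['distortion'],float),np.array(c['rvec'],float),np.array(c['tvec'],float)
def ray(n,uv,c=None):
    K,d,r,t=c or cam(n); p=cv2.undistortPoints(np.array(uv,float).reshape(-1,1,2),K,d).reshape(-1,2)
    M=cv2.Rodrigues(r)[0]; o=-M.T@t; D=np.c_[p,np.ones(len(p))]@M; return o,D
def onz(n,uv,z,c=None):
    o,D=ray(n,uv,c); return o+D*((z-o[2])/D[:,2])[:,None]
def proj(n,X,c=None):
    K,d,r,t=c or cam(n); return cv2.projectPoints(np.array(X,float).reshape(-1,1,3),r,t,K,d)[0].reshape(-1,2)
def snap(n,f):
    c=cam(n); im=bot.capture(n); cv2.imwrite(f'pics/{f}.png',im[:,:,::-1]); return im,c
E
python3 - <<'E'
from h import *
s=bot.state(); print({k:np.round(v,3) for k,v in s.items()})
print(R.from_rotvec(s['eef_rot']).as_matrix().round(3))
for n in ['scene','top']:
    snap(n,n+'0'); print(n,ray(n,[[320,240]]))
E
```

```text
{'time_s': np.float64(0.0), 'joint_pos': array([ 1.101,  0.259,  1.536,  0.   ,  1.348, -0.203]), 'qd': array([ 0.   , -0.001, -0.001,  0.002,  0.   , -0.001]), 'joint_torque': array([ 0.0000e+00, -4.3732e+01, -2.8400e+01,  7.2000e-02,  4.2000e-02,
       -0.0000e+00]), 'position': array([0.145, 0.53 , 0.22 ]), 'eef_rot': array([-1.562,  0.21 , -0.209]), 'ft_force': array([-0.476, -0.145,  0.098]), 'moment': array([0.034, 0.003, 0.031]), 'grip_width': np.float64(0.093)}
[[ 0.965 -0.001  0.264]
 [-0.264 -0.002  0.965]
 [-0.    -1.    -0.002]]
scene (array([-0.09110659, -0.24474862,  0.87365417]), array([[ 0.55762701,  0.30721922, -0.77117594]]))
top (array([0.33027082, 0.0990427 , 1.11661827]), array([[ 0.18566489, -0.02187835, -0.98241179]]))
```

View pics/scene0.png

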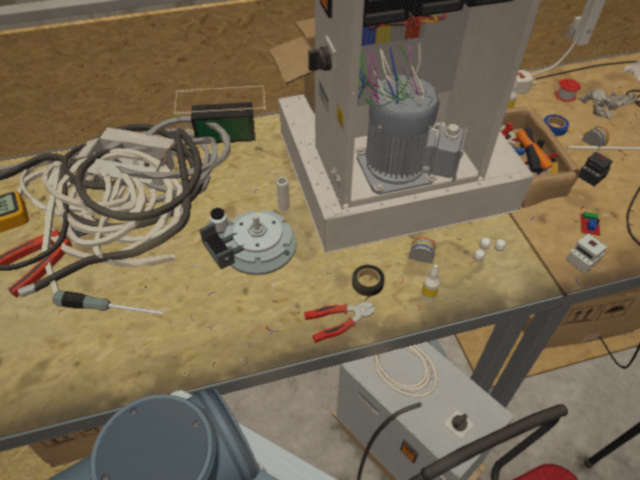

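View pics/top0.png

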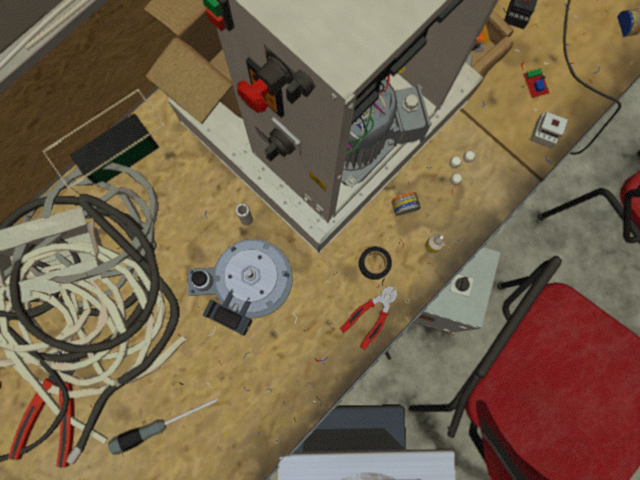

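Run:
```python
from h import *
im=cv2.imread('pics/top0.png'); cv2.imwrite('pics/top0c.png',cv2.resize(im[200:350,150:350],None,fx=4,fy=4,interpolation=cv2.INTER_CUBIC))
im=cv2.imread('pics/scene0.png'); cv2.imwrite('pics/scene0c.png',cv2.resize(im[160:290,180:320],None,fx=4.5,fy=4.5,interpolation=cv2.INTER_CUBIC))
```

```text
(no output)
```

View pics/top0c.png

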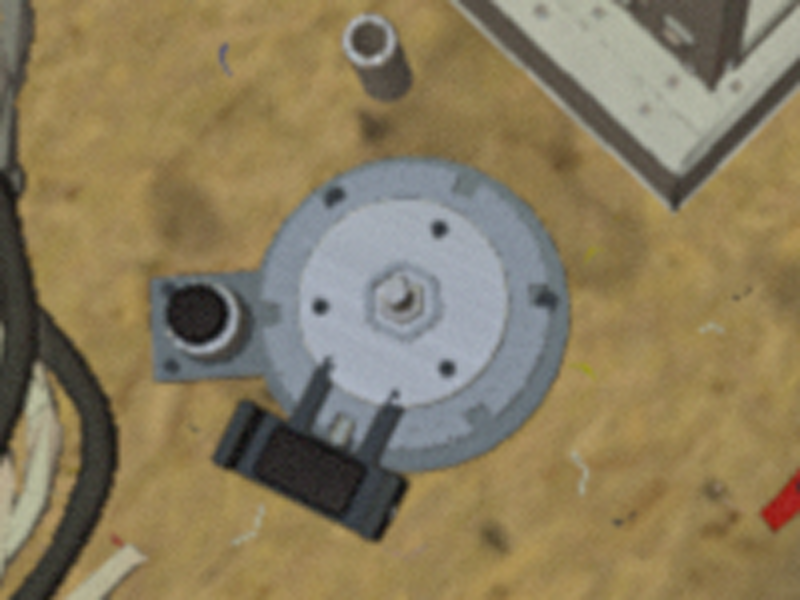

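View pics/scene0c.png

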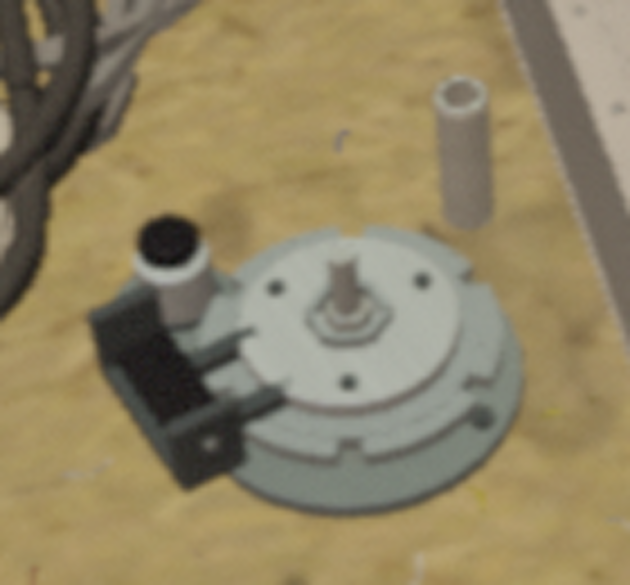

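Run:
```python
from h import *
g=lambda x,y:[150+(x+.5)/4-.5,200+(y+.5)/4-.5]
gs=lambda x,y:[180+(x+.5)/4.5-.5,160+(y+.5)/4.5-.5]
P={}
for nm,a,b,z in [('axis',(403,302),(350,318),.046),('btn',(308,475),(160,382),.066),('clamp',(199,313),(168,240),.056)]:
    A=onz('top',[g(*a)],z)[0];B=onz('scene',[gs(*b)],z)[0]; print(nm,A.round(4),B.round(4)); P[nm]=A
im=cv2.imread('pics/top0.png')
# disc colour
ax=P['axis']
for k in ['btn','clamp']:
    v=P[k]-ax; print(k,np.hypot(v[0],v[1]),np.degrees(np.arctan2(v[1],v[0])))
print('sleeve top',onz('top',[g(370,40)],.078),'bottom',onz('top',[g(390,88)],0))
for u in [(385,297),(375,262),(405,204),(436,243)]: print(u,onz('top',[u],0.02).round(3))
print('shoulder/base of camera scene axes', onz('top',[[320,240],[420,240],[320,340]],0).round(3))
```

```text
axis [0.4698 0.2031 0.046 ] [0.4687 0.2033 0.046 ]
btn [0.3914 0.2427 0.066 ] [0.3874 0.2417 0.066 ]
clamp [0.4652 0.2934 0.056 ] [0.4604 0.2924 0.056 ]
btn 0.08789477540299814 153.17843458580256
clamp 0.09045760455980362 92.91712506566589
sleeve top [[0.58449793 0.21479973 0.078     ]] bottom [[0.57969237 0.21382771 0.        ]]
(385, 297) [[ 0.428 -0.044  0.02 ]]
(375, 262) [[ 0.494 -0.028  0.02 ]]
(405, 204) [[ 0.605 -0.089  0.02 ]]
(436, 243) [[ 0.528 -0.144  0.02 ]]
shoulder/base of camera scene axes [[ 0.541  0.074  0.   ]
 [ 0.538 -0.118  0.   ]
 [ 0.352  0.078  0.   ]]
```

```bash
cat >> h.py <<'E'
def plan(p,head):
    s=bot.state(); M=R.from_rotvec(s['eef_rot']); m=M.as_matrix()
    h=np.radians(head); z=np.array([np.cos(h),np.sin(h),0]); y=np.array([0,0,-1.]); T=R.from_matrix(np.c_[np.cross(y,z),y,z])
    d=m.T@(np.array(p)-s['position'])/.15; r=(M.inv()*T).as_rotvec()/(np.pi/2)
    print('pos',s['position'].round(4),'head',np.degrees(np.arctan2(m[1,2],m[0,2])).round(2),'F',s['ft_force'].round(2),'w',round(float(s['grip_width']),4)); print('delta',np.r_[d,r].round(4))
E
python3 - <<'E'
from h import *
plan([.3927,.2422,.16],63)
E
```

```text
pos [0.1448 0.5301 0.2202] head 74.71 F [ 0.13 -1.21 -1.33] w 0.0933
delta [ 2.1006e+00  4.0310e-01 -1.4151e+00  1.0000e-03  1.3010e-01 -1.0000e-04]
```

Emit:
step_arm(deltas=[[0.2, 0, -0.135, 0, 0.03, 0], [0.4, 0, -0.27, 0, 0.06, 0], [0.6, 0, -0.4, 0, 0.09, 0], [0.8, 0, -0.54, 0, 0.13, 0], [1, 0, -0.67, 0, 0.13, 0]], fingers=-0.68, force=10)

```text
time_s: 0.52
position: [0.2635, 0.3925, 0.2206]
eef_rot: [-1.539, 0.372, -0.371]
ft_force: [0.2, -0.3, 1.2]
grip_width: 0.0643
```

Run:
```python
from h import *
plan([.3927,.2422,.16],63)
```

```text
pos [0.2635 0.3925 0.2206] head 62.87 F [ 0.16 -0.35  1.24] w 0.0643
delta [ 1.2232e+00  4.0420e-01 -4.9850e-01  5.0000e-04 -1.5000e-03 -1.0000e-04]
```

Emit:
step_arm(deltas=[[0.2, 0, -0.08, 0, 0, 0], [0.4, 0, -0.16, 0, 0, 0], [0.6, 0, -0.25, 0, 0, 0], [0.8, 0, -0.33, 0, 0, 0], [1, 0, -0.4, 0, 0, 0]])

```text
time_s: 0.93
position: [0.37, 0.2709, 0.2207]
eef_rot: [-1.539, 0.37, -0.369]
ft_force: [0.3, 1.1, -0.4]
grip_width: 0.0309
```

Emit:
step_arm(deltas=[[0.1, 0.1, -0.05, 0, 0, 0], [0.2, 0.2, -0.1, 0, 0, 0], [0.223, 0.4, -0.1, 0, 0, 0], [0.223, 0.4, -0.1, 0, 0, 0]])

```text
time_s: 1.27
position: [0.3903, 0.2419, 0.1566]
eef_rot: [-1.543, 0.377, -0.366]
ft_force: [-0.4, -0.3, -0.0]
grip_width: 0.0149
```

Run:
```python
from h import *
plan([.3927,.2422,.16],63)
snap('wrist','w1');snap('scene','s1')
```

```text
pos [0.3903 0.2419 0.1566] head 62.88 F [-0.43 -0.31 -0.05] w 0.0149
delta [ 0.013  -0.0229  0.0089  0.0038 -0.0014 -0.0037]
```

View pics/w1.png

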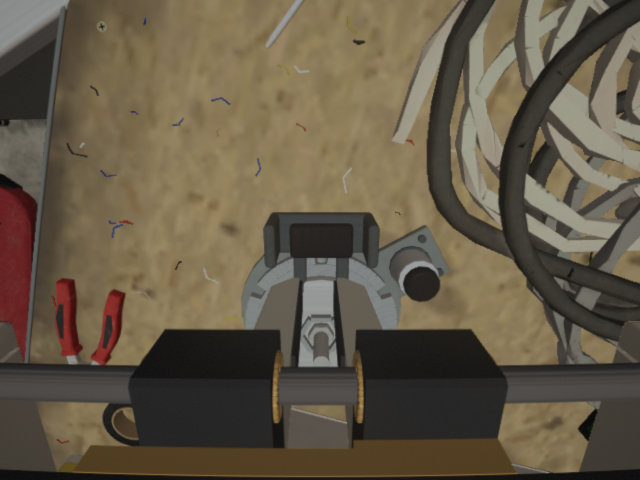

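View pics/s1.png

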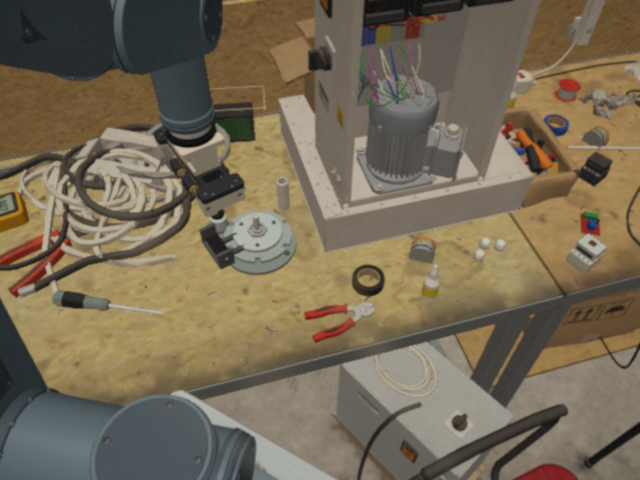

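Run:
```python
from h import *
im=cv2.imread('pics/w1.png'); cv2.imwrite('pics/w1c.png',cv2.resize(im[200:340,220:460],None,fx=3.3,fy=3.3,interpolation=cv2.INTER_CUBIC))
c=cam('wrist'); print('btn',onz('wrist',[[321,241]],.066,c),'clamp',onz('wrist',[[422,283]],.056,c))
print(proj('wrist',[[.3927,.2422,.066],[.4693,.2032,.046],[.4647,.295,.056]],c).round(1))
s=bot.state();m=R.from_rotvec(s['eef_rot']).as_matrix();p=s['position']
print('tips',proj('wrist',[p+m@[a,.025,b] for a,b in [(0,0),(-.0075,.025),(.0075,.025),(.0075,-.025),(-.0075,-.025)]],c).round(0))
print(m.round(4))
```

```text
btn [[0.39304749 0.2449367  0.066     ]] clamp [[0.46323494 0.29875022 0.056     ]]
[[317.4 242.2]
 [317.6 330.4]
 [418.3 286.5]]
tips [[318. 279.]
 [364. 266.]
 [363. 291.]
 [274. 291.]
 [273. 266.]]
[[ 8.908e-01 -3.400e-03  4.544e-01]
 [-4.544e-01 -9.000e-04  8.908e-01]
 [-2.600e-03 -1.000e+00 -2.300e-03]]
```

View pics/w1c.png

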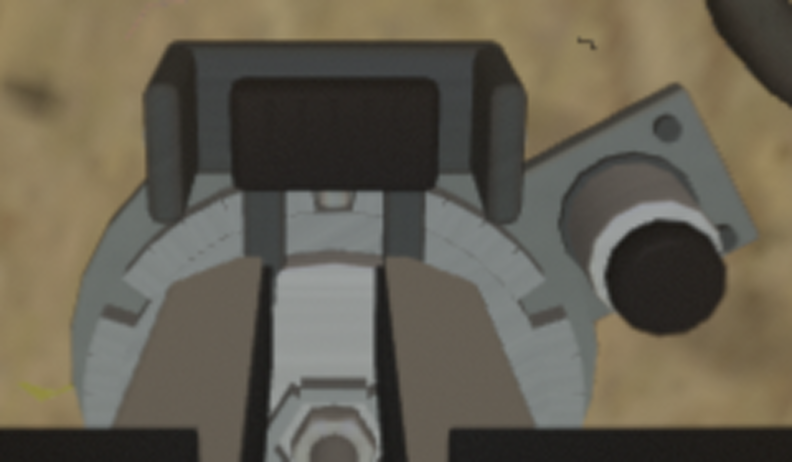

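Run:
```python
from h import *
plan([.393,.243,.098],63)
```

```text
pos [0.3916 0.2436 0.1603] head 62.97 F [0.54 0.64 0.52] w 0.015
delta [ 1.120e-02  4.156e-01  1.500e-03  1.500e-03 -3.000e-04 -1.700e-03]
```

Emit:
step_arm(deltas=[[0.005, 0.15, 0.002, 0, 0, 0], [0.01, 0.3, 0.002, 0, 0, 0], [0.01, 0.416, 0.002, 0, 0, 0], [0.01, 0.416, 0.002, 0, 0, 0], [0.01, 0.416, 0.002, 0, 0, 0]])

```text
time_s: 1.78
position: [0.394, 0.2442, 0.0994]
eef_rot: [-1.539, 0.369, -0.368]
ft_force: [0.2, 0.1, 0.6]
grip_width: 0.0149
```

Run:
```python
from h import *
plan([.393,.243,.0815],63)
snap('wrist','w2')
```

```text
pos [0.394  0.2442 0.0994] head 63.08 F [0.18 0.09 0.62] w 0.0149
delta [-2.000e-03  1.197e-01 -1.010e-02  0.000e+00  9.000e-04 -1.000e-04]
```

View pics/w2.png

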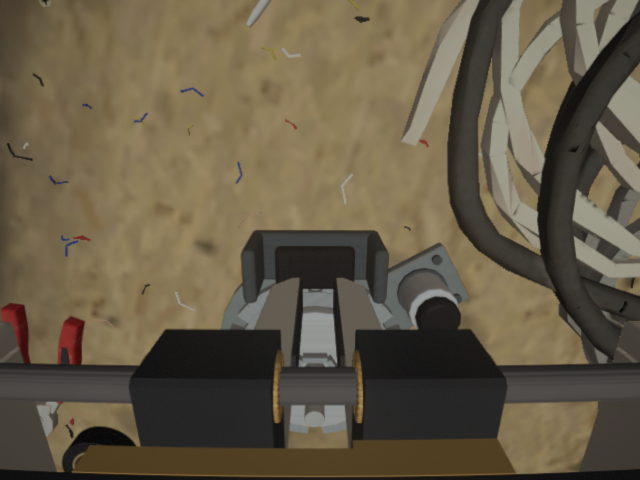

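Emit:
step_arm(deltas=[[-0.002, 0.04, -0.003, 0, 0, 0], [-0.002, 0.08, -0.006, 0, 0, 0], [-0.002, 0.12, -0.006, 0, 0, 0], [-0.002, 0.12, -0.006, 0, 0, 0], [-0.002, 0.12, -0.006, 0, 0, 0]])

```text
time_s: 2.25
position: [0.3931, 0.2428, 0.0803]
eef_rot: [-1.539, 0.37, -0.369]
ft_force: [0.7, -0.1, 0.8]
grip_width: 0.0148
```

Run:
```python
from h import *
plan([.393,.243,.0805],63)
snap('scene','s3');snap('top','t3')
im=cv2.imread('pics/s3.png'); a=cv2.resize(im[160:290,180:320],(560,520),interpolation=cv2.INTER_CUBIC);cv2.imwrite('pics/s3c.png',a)
```

```text
pos [0.3931 0.2428 0.0803] head 63.0 F [ 0.74 -0.12  0.83] w 0.0148
delta [-0.0012 -0.0016  0.0011  0.0004  0.0001 -0.0004]
```

View pics/s3c.png

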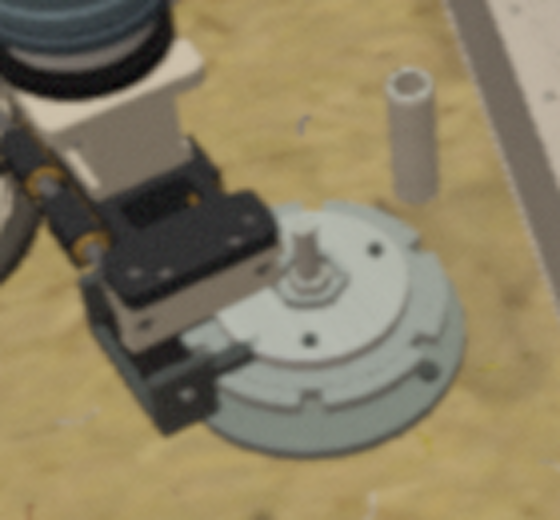

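Run:
```python
from h import *
im,c=snap('wrist','w3'); cv2.imwrite('pics/w3c.png',cv2.resize(im[200:340,220:460,::-1],None,fx=3.3,fy=3.3,interpolation=cv2.INTER_CUBIC))
s=bot.state();print(s['ft_force'],s['moment'],s['position'])
```

```text
[ 0.1412488  -0.1636104   0.07699233] [-0.0198049  -0.05616761  0.01735686] [0.39360814 0.24292689 0.08071218]
```

View pics/w3c.png

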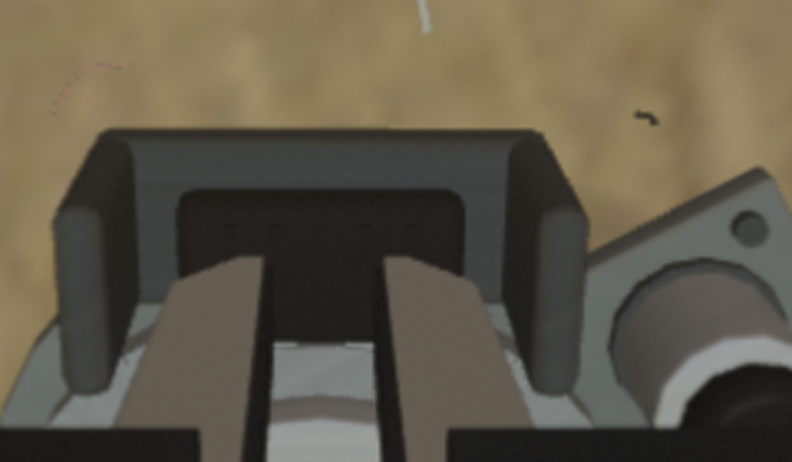

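Run:
```python
from h import *
c=cam('wrist'); print(c[0][0,0], ray('wrist',[[320,240]],c))
g=lambda x,y:[220+(x+.5)/3.3-.5,200+(y+.5)/3.3-.5]
for z in (.05,.055,.06,.066,.07):
    P=onz('wrist',[g(180,230),g(462,230),g(320,190),g(320,345)],z,c); print(z,np.linalg.norm(P[0]-P[1]),np.linalg.norm(P[2]-P[3]),P[2:].mean(0),P[:2].mean(0))
for z in (.078,.07):
    P=onz('wrist',[g(103,208),g(540,208),g(585,215),g(58,215)],z,c); print('cheeks',z,np.linalg.norm(P[0]-P[1]),np.linalg.norm(P[2]-P[3]))
for b in (.0,.02,.025,.03): 
    s=bot.state();m=R.from_rotvec(s['eef_rot']).as_matrix();p=s['position']
    q=proj('wrist',[p+m@[x,b,zz] for x,zz in [(0,0),(-.0075,-.0075),(-.0075,.0075),(.0075,.0075),(-.0075,.025)]],c); print(b,((q-[220,200])*3.3).round(0).tolist())
```

```text
372.4999357832467 (array([0.31783624, 0.28130812, 0.24470875]), array([[ 0.28140989, -0.13715537, -0.9499132 ]]))
0.05 0.04825291755018871 0.02923989048269883 [0.39672123 0.24029266 0.05      ] [0.39029513 0.2437581  0.05      ]
0.055 0.04701381253779567 0.028489028219888482 [0.39469552 0.24134591 0.055     ] [0.38843443 0.24472237 0.055     ]
0.06 0.04577470752540261 0.027738165957078138 [0.3926698  0.24239916 0.06      ] [0.38657373 0.24568663 0.06      ]
0.066 0.04428778151053094 0.026837131241705704 [0.39023894 0.24366307 0.066     ] [0.38434089 0.24684374 0.066     ]
0.07 0.043296497500616475 0.026236441431457397 [0.38861836 0.24450567 0.07      ] [0.38285233 0.24761515 0.07      ]
cheeks 0.078 0.0636960275975132 0.07700130870748591
cheeks 0.07 0.06675266512611462 0.08069643851108949
0.0 [[324.0, 330.0], [273.0, 284.0], [376.0, 284.0], [374.0, 375.0], [495.0, 284.0]]
0.02 [[324.0, 273.0], [278.0, 231.0], [371.0, 231.0], [370.0, 315.0], [479.0, 231.0]]
0.025 [[324.0, 261.0], [279.0, 219.0], [370.0, 219.0], [369.0, 301.0], [475.0, 219.0]]
0.03 [[324.0, 249.0], [280.0, 208.0], [369.0, 208.0], [368.0, 288.0], [472.0, 208.0]]
```

Run:
```python
from h import *
a=[]
for n,r in (('w2',(225,335)),('w3',(240,330))):
    im=cv2.imread(f'pics/{n}.png')[r[0]:r[1],235:405].astype(float); a.append(cv2.resize(np.clip((im/255)**.5*255*1.3,0,255).astype(np.uint8),(680,290),interpolation=cv2.INTER_CUBIC))
cv2.imwrite('pics/cmp.png',np.vstack(a))
```

```text
(no output)
```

View pics/cmp.png

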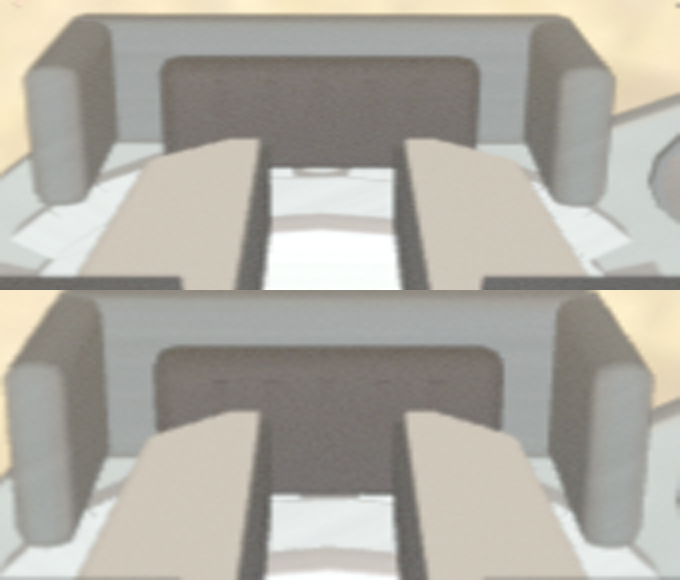

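Emit:
step_arm(deltas=[[0, 0.007, 0, 0, 0, 0], [0, 0.013, 0, 0, 0, 0], [0, 0.013, 0, 0, 0, 0]])

```text
time_s: 2.65
position: [0.3934, 0.2429, 0.0785]
eef_rot: [-1.539, 0.369, -0.369]
ft_force: [-0.0, 0.2, 0.5]
grip_width: 0.015
```

Run:
```python
from h import *
s=bot.state();print(s['ft_force'],s['moment'],s['position'])
im,c=snap('scene','s4');
cv2.imwrite('pics/s4c.png',cv2.resize(im[200:280,190:260,::-1],None,fx=7,fy=7,interpolation=cv2.INTER_CUBIC))
s=bot.state();m=R.from_rotvec(s['eef_rot']).as_matrix();p=s['position']
for b in (.01,.025):print(b,(proj('scene',[p+m@[x,b,z] for x,z in [(-.0075,-.025),(.0075,-.025),(0,0)]],c)-[190,200])*7)
print(s['ft_force'],s['position'])
```

```text
[-0.00508948  0.21989993  0.49606705] [-1.07364001e-02 -3.86073839e-05 -6.82432121e-03] [0.39336114 0.24286281 0.07849939]
0.01 [[202.65364074 362.20773934]
 [253.60120819 337.55414413]
 [184.72339048 288.69183243]]
0.025 [[210.21102481 397.27854102]
 [260.55628205 372.71547253]
 [192.36069618 324.03453041]]
[ 0.11223291 -0.53561044  0.26727192] [0.39334684 0.24287553 0.07853615]
```

View pics/s4c.png

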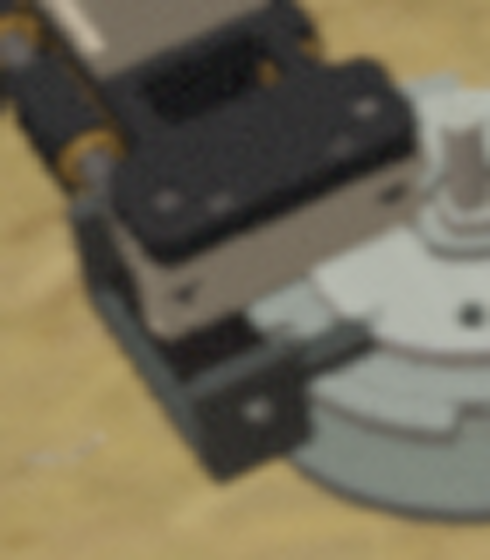

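Run:
```python
from h import *
im=cv2.imread('pics/s1.png'); cv2.imwrite('pics/s1c.png',cv2.resize(im[130:270,140:290],None,fx=4,fy=4,interpolation=cv2.INTER_CUBIC))
im=cv2.imread('pics/t3.png'); cv2.imwrite('pics/t3c.png',cv2.resize(im[200:360,150:300],None,fx=4,fy=4,interpolation=cv2.INTER_CUBIC))
```

```text
(no output)
```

View pics/s1c.png

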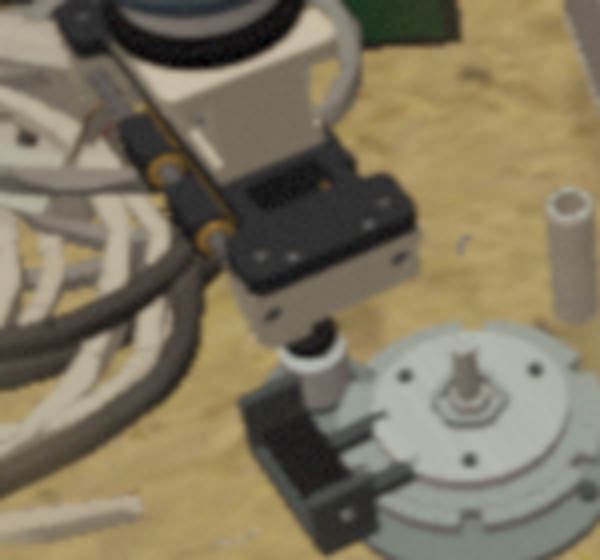

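View pics/t3c.png

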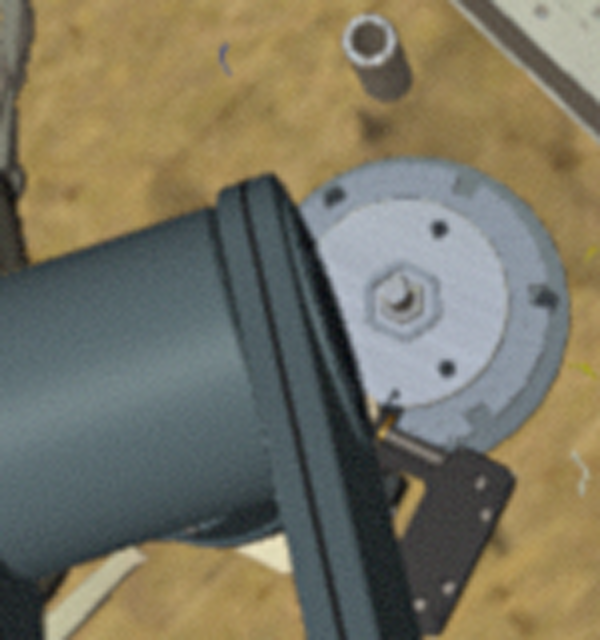

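Run:
```python
from h import *
im=cv2.imread('pics/s1.png')
from scipy.spatial.transform import Rotation as R
p=np.array([.3915,.2435,.160]);m=R.from_rotvec([-1.539,.37,-.369]).as_matrix()
def L(a,b,col):
    q=proj('scene',[p+m@a,p+m@b]); q=((q-[140,130])*4).astype(int); cv2.line(big,tuple(map(int,q[0])),tuple(map(int,q[1])),col,1)
big=cv2.resize(im[130:270,140:290],None,fx=4,fy=4,interpolation=cv2.INTER_CUBIC)
for s in (-1,1):
  L(np.array([-.0375,-.059,s*.094]),np.array([.0375,-.059,s*.094]),(0,0,255)); L(np.array([s*.0375,-.059,-.094]),np.array([s*.0375,-.059,.094]),(0,0,255))
  for zz in (.0075,.025):
    for x in(-.0075,.0075): L(np.array([x,-.059,s*zz]),np.array([x,.025,s*zz]),(0,255,0))
    L(np.array([-.0075,.025,s*zz]),np.array([.0075,.025,s*zz]),(255,0,0))
cv2.imwrite('pics/s1d.png',big)
```

```text
(no output)
```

View pics/s1d.png

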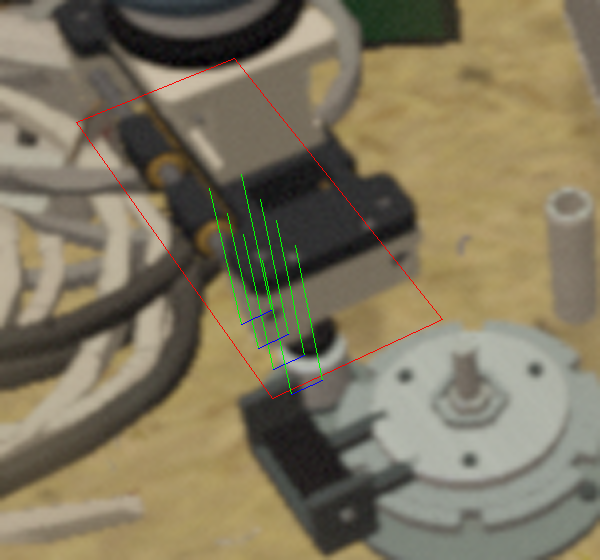

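Emit:
step_arm(deltas=[[0, 0.007, 0, 0, 0, 0], [0, 0.013, 0, 0, 0, 0], [0, 0.02, 0, 0, 0, 0], [0, 0.02, 0, 0, 0, 0]])

```text
time_s: 3.03
position: [0.3932, 0.2428, 0.0754]
eef_rot: [-1.539, 0.37, -0.369]
ft_force: [-0.1, 0.7, 0.4]
grip_width: 0.0146
```

Emit:
step_arm(deltas=[[0, 0.005, 0, 0, 0, 0], [0, 0.01, 0, 0, 0, 0], [0, 0.01, 0, 0, 0, 0]])

```text
time_s: 3.28
position: [0.3933, 0.2429, 0.074]
eef_rot: [-1.539, 0.369, -0.369]
ft_force: [-0.5, -0.1, 0.0]
grip_width: 0.0149
```

Emit:
step_arm(deltas=[[0, 0.005, 0, 0, 0, 0], [0, 0.01, 0, 0, 0, 0], [0, 0.01, 0, 0, 0, 0]])

```text
time_s: 3.53
position: [0.3933, 0.2429, 0.0725]
eef_rot: [-1.539, 0.369, -0.369]
ft_force: [-0.3, -1.1, -0.7]
grip_width: 0.0149
```

Run:
```python
from h import *
s=bot.state();print(s['ft_force'],s['position'])
im,c=snap('wrist','w5'); im=im[200:340,220:460,::-1].astype(float);cv2.imwrite('pics/w5c.png',cv2.resize(np.clip((im/255)**.6*255*1.2,0,255).astype(np.uint8),None,fx=3.3,fy=3.3,interpolation=cv2.INTER_CUBIC))
```

```text
[-0.31841393 -1.05752223 -0.68881232] [0.39332166 0.24288057 0.07246386]
```

View pics/w5c.png

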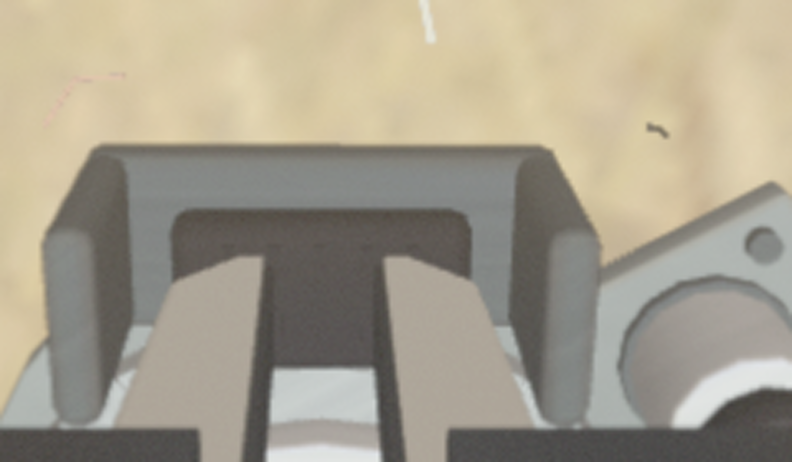

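Emit:
step_arm(deltas=[[0, 0.005, 0, 0, 0, 0], [0, 0.01, 0, 0, 0, 0], [0, 0.01, 0, 0, 0, 0]])

```text
time_s: 3.83
position: [0.3933, 0.2429, 0.071]
eef_rot: [-1.539, 0.369, -0.369]
ft_force: [0.7, -0.4, -0.6]
grip_width: 0.0148
```

Emit:
step_arm(deltas=[[0, 0.005, 0, 0, 0, 0], [0, 0.01, 0, 0, 0, 0], [0, 0.01, 0, 0, 0, 0]])

```text
time_s: 4.08
position: [0.3933, 0.2429, 0.0695]
eef_rot: [-1.539, 0.369, -0.369]
ft_force: [0.5, -0.6, -0.1]
grip_width: 0.0148
```

Run:
```python
from h import *
s=bot.state();print(s['ft_force'],s['moment'],s['position'],s['joint_torque'])
im,c=snap('wrist','w6'); im=im[200:340,220:460,::-1].astype(float);cv2.imwrite('pics/w6c.png',cv2.resize(np.clip((im/255)**.6*255*1.2,0,255).astype(np.uint8),None,fx=3.3,fy=3.3,interpolation=cv2.INTER_CUBIC))
A=np.array([.4693,.2032]);u=np.array([np.cos(np.radians(153)),np.sin(np.radians(153))]);t=np.array([-u[1],u[0]])
for z in (.055,.060,.066):
    q=proj('wrist',[[*(A+u*r+t*w),z] for r,w in [(.099,0),(.073,0),(.086,-.023),(.086,.023)]],c); print(z,((q-[220,200])*3.3).round(0).tolist())
q=proj('wrist',[[*(A+u*r+t*w),z] for r,w,z in [(.102,-.032,.078),(.102,.032,.078),(.109,0,.046)]],c); print(((q-[220,200])*3.3).round(0).tolist())
```

```text
[ 0.53656457 -0.62064038 -0.0517721 ] [-0.01412713 -0.00376746 -0.00313475] [0.39334885 0.24287834 0.06947661] [-5.82484252e-03 -3.76090729e+01 -2.16280854e+01  3.59750027e-02
  3.17545293e-02  7.37594178e-05]
0.055 [[319.0, 210.0], [319.0, 359.0], [463.0, 286.0], [175.0, 286.0]]
0.06 [[319.0, 222.0], [319.0, 374.0], [467.0, 300.0], [171.0, 300.0]]
0.066 [[319.0, 238.0], [319.0, 394.0], [471.0, 318.0], [166.0, 317.0]]
[[551.0, 252.0], [86.0, 252.0], [319.0, 131.0]]
```

View pics/w6c.png

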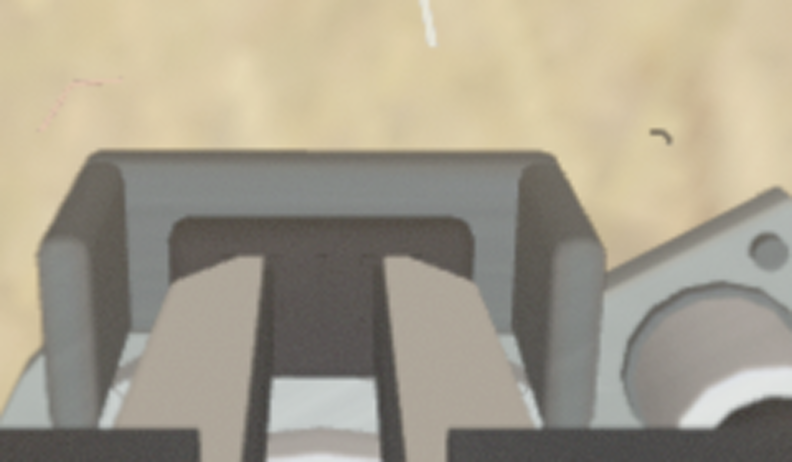

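Run:
```python
from h import *
# camera in tool frame from current
c=cam('wrist'); s=bot.state(); m=R.from_rotvec(s['eef_rot']).as_matrix();p=s['position']
Mc=cv2.Rodrigues(c[2])[0]; o=-Mc.T@c[3]; ot=m.T@(o-p); Rt=Mc@m  # cam from tool
print('cam in tool',ot.round(4),'fwd',(Rt.T@[0,0,1]).round(3))
def cfor(pos,rv):
    mm=R.from_rotvec(rv).as_matrix(); M2=Rt@mm.T; oo=np.array(pos)+mm@ot; return (c[0],c[1],cv2.Rodrigues(M2)[0].ravel(),-M2@oo)
A=np.array([.4693,.2032]);u=np.array([np.cos(np.radians(153)),np.sin(np.radians(153))]);t=np.array([-u[1],u[0]])
for nm,pos,rv,obs in [('w2',[.394,.2442,.0994],[-1.539,.369,-.368],(246.6,288.7)),('w3',[.3936,.2429,.0807],[-1.539,.37,-.369],(200+190/3.3,200+345/3.3)),('w5',[.3933,.2429,.0725],[-1.539,.369,-.369],(200+210/3.3,200+368/3.3)),('w6',[.3933,.2429,.0695],[-1.539,.369,-.369],(200+217/3.3,200+377/3.3))]:
    cc=cfor(pos,rv)
    for z in (.055,.066): print(nm,z,proj('wrist',[[*(A+u*r),z] for r in (.099,.073)],cc)[:,1].round(1),np.round(obs,1))
# tip ray
o_,D=ray('wrist',[[220+320/3.3,200+258/3.3]],c); Dt=m.T@D[0]; 
for x in (-.02,-.015,-.01,-.0075,-.005,0,.0075): k=(x-ot[0])/Dt[0]; print(x,(ot+k*Dt).round(4))
```

```text
cam in tool [-8.49e-02 -1.64e-01 -1.00e-04] fwd [ 0.296  0.955 -0.001]
w2 0.055 [244.8 285. ] [246.6 288.7]
w2 0.066 [251.2 293. ] [246.6 288.7]
w3 0.055 [255.6 298.8] [257.6 304.5]
w3 0.066 [263.1 308.2] [257.6 304.5]
w5 0.055 [261.6 306.1] [263.6 311.5]
w5 0.066 [269.8 316.4] [263.6 311.5]
w6 0.055 [263.7 308.8] [265.8 314.2]
w6 0.066 [272.2 319.4] [265.8 314.2]
-0.02 [-0.02   -0.0187 -0.0006]
-0.015 [-0.015  -0.0075 -0.0006]
-0.01 [-0.01    0.0037 -0.0006]
-0.0075 [-0.0075  0.0093 -0.0007]
-0.005 [-0.005   0.0149 -0.0007]
0 [ 0.      0.0261 -0.0007]
0.0075 [ 0.0075  0.0428 -0.0007]
```

Emit:
step_arm(deltas=[[0, 0.005, 0, 0, 0, 0], [0, 0.01, 0, 0, 0, 0], [0, 0.01, 0, 0, 0, 0]])

```text
time_s: 4.38
position: [0.3935, 0.243, 0.0682]
eef_rot: [-1.539, 0.369, -0.369]
ft_force: [-1.1, -0.0, 2.9]
grip_width: 0.015
```

Emit:
step_arm(deltas=[[0, 0.005, 0, 0, 0, 0], [0, 0.01, 0, 0, 0, 0], [0, 0.01, 0, 0, 0, 0]])

```text
time_s: 4.63
position: [0.3935, 0.243, 0.0667]
eef_rot: [-1.539, 0.369, -0.369]
ft_force: [-1.0, 0.1, 3.7]
grip_width: 0.0147
```

Emit:
step_arm(deltas=[[0, 0.005, 0, 0, 0, 0], [0, 0.01, 0, 0, 0, 0], [0, 0.01, 0, 0, 0, 0]])

```text
time_s: 4.88
position: [0.3935, 0.243, 0.0651]
eef_rot: [-1.539, 0.369, -0.369]
ft_force: [-0.5, 0.5, 4.7]
grip_width: 0.0153
```

Emit:
step_arm(deltas=[[0, 0.01, 0, 0, 0, 0], [0, 0.02, 0, 0, 0, 0], [0, 0.03, 0, 0, 0, 0], [0, 0.03, 0, 0, 0, 0]])

```text
time_s: 5.22
position: [0.3934, 0.2429, 0.0604]
eef_rot: [-1.539, 0.369, -0.369]
ft_force: [-1.7, 0.7, 4.5]
grip_width: 0.0149
```

Emit:
step_arm(deltas=[[0, 0.006, 0, 0, 0, 0], [0, 0.012, 0, 0, 0, 0], [0, 0.012, 0, 0, 0, 0], [0, 0.012, 0, 0, 0, 0]])

```text
time_s: 5.55
position: [0.3935, 0.2429, 0.0588]
eef_rot: [-1.539, 0.369, -0.369]
ft_force: [-0.9, 0.3, 5.3]
grip_width: 0.0149
```

Run:
```python
from h import *
s=bot.state();print(s['ft_force'],s['moment'],s['position'])
im,c=snap('wrist','w7'); im=im[200:340,220:460,::-1].astype(float);cv2.imwrite('pics/w7c.png',cv2.resize(np.clip((im/255)**.6*255*1.2,0,255).astype(np.uint8),None,fx=3.3,fy=3.3,interpolation=cv2.INTER_CUBIC))
s=bot.state();print(s['ft_force'],s['moment'],s['position'])
```

```text
[-0.91118718  0.33866913  5.33346084] [ 0.04581503  0.15947915 -0.00772885] [0.39346222 0.24291333 0.05884237]
[-0.88788692 -0.05739407  5.59708478] [ 0.06737461  0.21485643 -0.02784624] [0.39346387 0.24292282 0.05886319]
```

View pics/w7c.png

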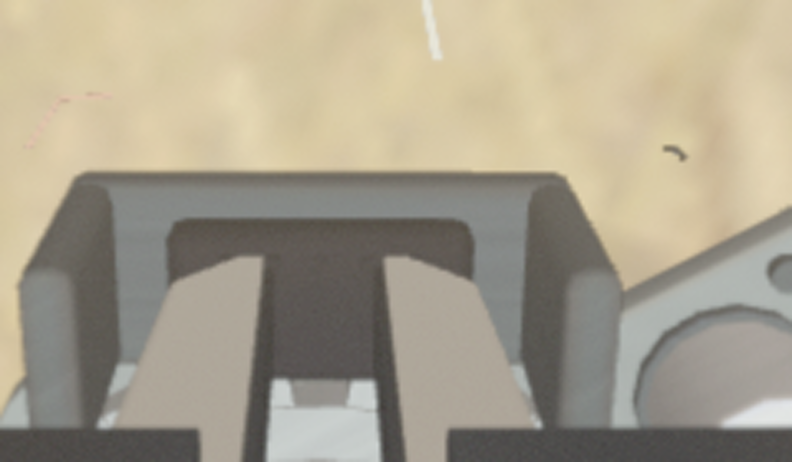

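Emit:
step_arm(deltas=[[0, 0.001, 0, 0, 0, 0], [0, 0.001, 0, 0, 0, 0], [0, 0.001, 0, 0, 0, 0]], fingers=-0.57)

```text
time_s: 5.85
position: [0.3939, 0.243, 0.0589]
eef_rot: [-1.539, 0.369, -0.37]
ft_force: [-0.6, -0.2, 5.4]
grip_width: 0.02
```

Emit:
step_arm(deltas=[[0.0005, 0, -0.0239, 0, -0.0267, 0], [0.002, 0, -0.0477, 0, -0.0533, 0], [0.0045, 0, -0.0714, 0, -0.08, 0], [0.008, 0, -0.0951, 0, -0.1067, 0], [0.0125, 0, -0.1185, 0, -0.1333, 0]])

```text
time_s: 6.27
position: [0.3873, 0.2262, 0.0588]
eef_rot: [-1.561, 0.203, -0.204]
ft_force: [-0.9, 0.9, 6.6]
grip_width: 0.02
```

```bash
cat >> h.py <<'E'
def look(n):
    s=bot.state();print(s['ft_force'].round(2) if hasattr(s['ft_force'],'round') else s['ft_force'],s['position'],s['grip_width'],s['time_s'])
    im,c=snap('wrist',n); im=im[200:340,220:460,::-1].astype(float);cv2.imwrite(f'pics/{n}c.png',cv2.resize(np.clip((im/255)**.6*255*1.2,0,255).astype(np.uint8),None,fx=3.3,fy=3.3,interpolation=cv2.INTER_CUBIC))
E
python3 - <<'E'
from h import *
look('w8'); plan([.4693+.0856*np.cos(np.radians(165)),.2032+.0856*np.sin(np.radians(165)),.0588],75)
E
```

```text
[-0.92  0.9   6.6 ] [0.38730227 0.22624082 0.05883455] 0.019970577079476793 6.2667
pos [0.3871 0.2257 0.0588] head 75.3 F [-0.92  0.37  5.28] w 0.0196
delta [-0.0027  0.     -0.0031  0.0001  0.0034  0.0004]
```

View pics/w8c.png

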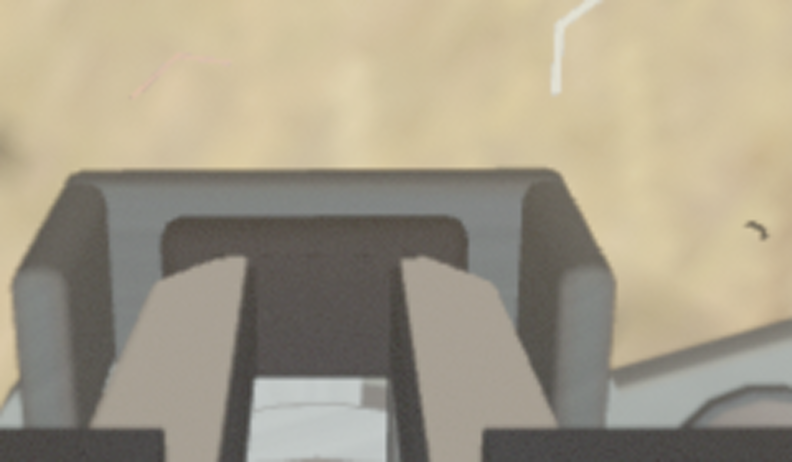

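Emit:
step_arm(deltas=[[0.0005, 0, -0.0239, 0, -0.0267, 0], [0.002, 0, -0.0477, 0, -0.0533, 0], [0.0045, 0, -0.0714, 0, -0.08, 0], [0.008, 0, -0.0951, 0, -0.1067, 0], [0.0125, 0, -0.1185, 0, -0.1333, 0]])

```text
time_s: 6.73
position: [0.3844, 0.2084, 0.0588]
eef_rot: [-1.57, 0.039, -0.04]
ft_force: [-0.1, 0.5, 6.2]
grip_width: 0.0195
```

Emit:
step_arm(deltas=[[0.0005, 0, -0.0239, 0, -0.0267, 0], [0.002, 0, -0.0477, 0, -0.0533, 0], [0.0045, 0, -0.0714, 0, -0.08, 0], [0.008, 0, -0.0951, 0, -0.1067, 0], [0.0125, 0, -0.1185, 0, -0.1333, 0]])

```text
time_s: 7.15
position: [0.3852, 0.1905, 0.0587]
eef_rot: [-1.567, -0.125, 0.125]
ft_force: [-0.8, 0.7, 5.2]
grip_width: 0.0201
```

Emit:
step_arm(deltas=[[0.0005, 0, -0.0239, 0, -0.0267, 0], [0.002, 0, -0.0477, 0, -0.0533, 0], [0.0045, 0, -0.0714, 0, -0.08, 0], [0.008, 0, -0.0951, 0, -0.1067, 0], [0.0125, 0, -0.1185, 0, -0.1333, 0]])

```text
time_s: 7.57
position: [0.3897, 0.1732, 0.0587]
eef_rot: [-1.551, -0.289, 0.29]
ft_force: [-0.5, 0.6, 5.8]
grip_width: 0.0198
```

Run:
```python
from h import *
look('w9'); a=153+60;print(np.degrees(np.arctan2(bot.state()['position'][1]-.2032,bot.state()['position'][0]-.4693)))
plan([.4693+.0856*np.cos(np.radians(a)),.2032+.0856*np.sin(np.radians(a)),.0588],123)
```

```text
[-0.51  0.56  5.85] [0.38973913 0.1732372  0.05868557] 0.01976080964532229 7.5667
-158.98257729136418
pos [0.39   0.1727 0.0587] head 111.29 F [-0.68 -0.8   5.39] w 0.0199
delta [ 0.0076 -0.0006 -0.1185  0.0003 -0.1301 -0.0002]
```

View pics/w9c.png

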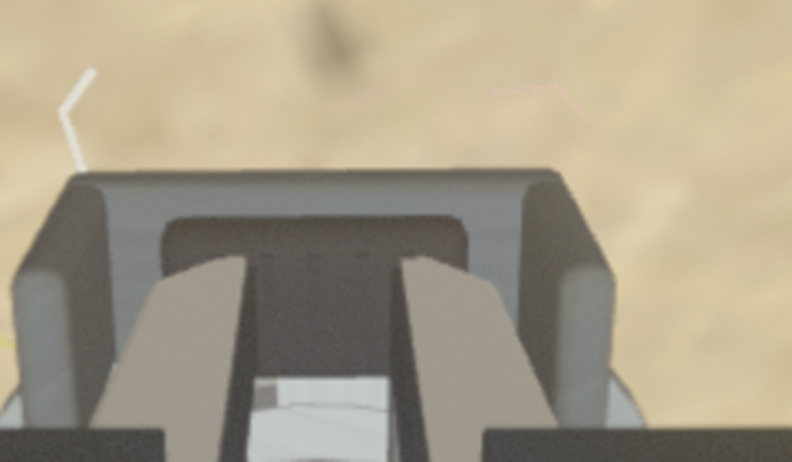

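Emit:
step_arm(deltas=[[0.0005, 0, -0.0239, 0, -0.0267, 0], [0.002, 0, -0.0477, 0, -0.0533, 0], [0.0045, 0, -0.0714, 0, -0.08, 0], [0.008, 0, -0.0951, 0, -0.1067, 0], [0.0125, 0, -0.1185, 0, -0.1333, 0]])

```text
time_s: 8.03
position: [0.3979, 0.1572, 0.0587]
eef_rot: [-1.523, -0.453, 0.453]
ft_force: [-1.6, -0.1, 4.9]
grip_width: 0.0201
```

Run:
```python
from h import *
bot.capture('top'); look('w10'); s=bot.state()['position'];print(np.degrees(np.arctan2(s[1]-.2032,s[0]-.4693)))
a=153+60
plan([.4693+.0856*np.cos(np.radians(a)),.2032+.0856*np.sin(np.radians(a)),.0588],123)
```

```text
[-0.19 -1.36  5.31] [0.39825391 0.15670079 0.05870249] 0.019849480316778443 8.0833
-146.9889273630085
pos [0.3981 0.1569 0.0587] head 123.07 F [-1.32 -0.3   5.53] w 0.0199
delta [-0.0045 -0.0009  0.0001  0.0003  0.0008 -0.0003]
```

View pics/w10c.png

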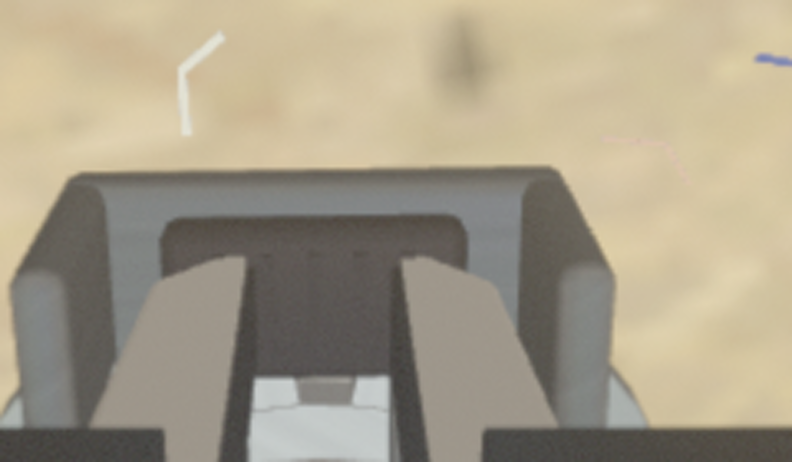

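Run:
```python
from h import *
a=[]
for n in('w7','w10'):
    im=cv2.imread(f'pics/{n}.png')[258:330,265:370].astype(float); a.append(cv2.resize(np.clip((im/255)**.6*255*1.1,0,255).astype(np.uint8),None,fx=6,fy=4,interpolation=cv2.INTER_CUBIC))
cv2.imwrite('pics/cmp2.png',np.vstack(a))
```

```text
(no output)
```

View pics/cmp2.png

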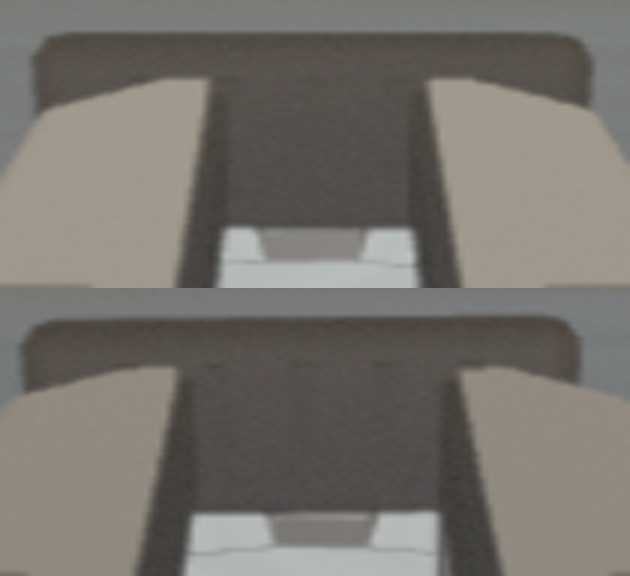

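Emit:
step_arm(deltas=[[0, 0, 0.007, 0, 0.007, 0], [0, 0, 0.013, 0, 0.014, 0], [0, 0, 0.02, 0, 0.022, 0], [0, 0, 0.02, 0, 0.022, 0]])

```text
time_s: 8.47
position: [0.3963, 0.1598, 0.0587]
eef_rot: [-1.529, -0.424, 0.424]
ft_force: [-0.4, 0.2, 5.0]
grip_width: 0.0199
```

Run:
```python
from h import *
look('w11')
im=cv2.imread(f'pics/w11.png')[258:330,265:370].astype(float); cv2.imwrite('pics/w11d.png',cv2.resize(np.clip((im/255)**.6*255*1.1,0,255).astype(np.uint8),None,fx=6,fy=4,interpolation=cv2.INTER_CUBIC))
```

```text
[-0.35  0.17  4.98] [0.39630003 0.1598402  0.05870254] 0.019949920195662486 8.4667
```

View pics/w11d.png

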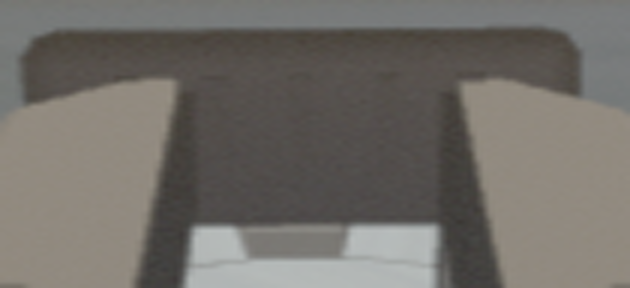

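Emit:
step_arm(deltas=[[0, -0.02, 0, 0, 0, 0], [0, -0.04, 0, 0, 0, 0], [0, -0.06, 0, 0, 0, 0], [0, -0.08, 0, 0, 0, 0], [0, -0.1, 0, 0, 0, 0]])

```text
time_s: 8.93
position: [0.396, 0.16, 0.0737]
eef_rot: [-1.529, -0.424, 0.425]
ft_force: [-0.4, 0.5, -0.6]
grip_width: 0.0199
```

Emit:
step_arm(deltas=[[0, -0.08, 0, 0, 0, 0], [0, -0.16, 0, 0, 0, 0], [0, -0.24, 0, 0, 0, 0], [0, -0.32, 0, 0, 0, 0], [0, -0.32, 0, 0, 0, 0]])

```text
time_s: 9.35
position: [0.3976, 0.1603, 0.1235]
eef_rot: [-1.529, -0.427, 0.422]
ft_force: [0.4, -0.0, 0.5]
grip_width: 0.02
```

Run:
```python
from h import *
look('w12'); im,c=snap('scene','s12');cv2.imwrite('pics/s12c.png',cv2.resize(im[190:280,190:310,::-1],None,fx=5,fy=5,interpolation=cv2.INTER_CUBIC))
im,c=snap('top','t12');cv2.imwrite('pics/t12c.png',cv2.resize(im[200:350,150:350,::-1],None,fx=4,fy=4,interpolation=cv2.INTER_CUBIC))
A=np.array([.4693,.2032]);a=np.radians(213);u=np.array([np.cos(a),np.sin(a)]);t=np.array([-u[1],u[0]])
c=cam('wrist')
for z in (.058,.066):
    q=proj('wrist',[[*(A+u*r+t*w),z] for r,w in [(.099,0),(.073,0),(.086,-.023),(.086,.023)]],c); print(z,((q-[220,200])*3.3).round(0).tolist())
```

```text
[ 0.39 -0.05  0.51] [0.39756168 0.16028786 0.12347076] 0.019989338972781885 9.35
0.058 [[293.0, 112.0], [298.0, 236.0], [413.0, 171.0], [179.0, 178.0]]
0.066 [[292.0, 124.0], [297.0, 252.0], [415.0, 185.0], [174.0, 193.0]]
```

View pics/w12c.png

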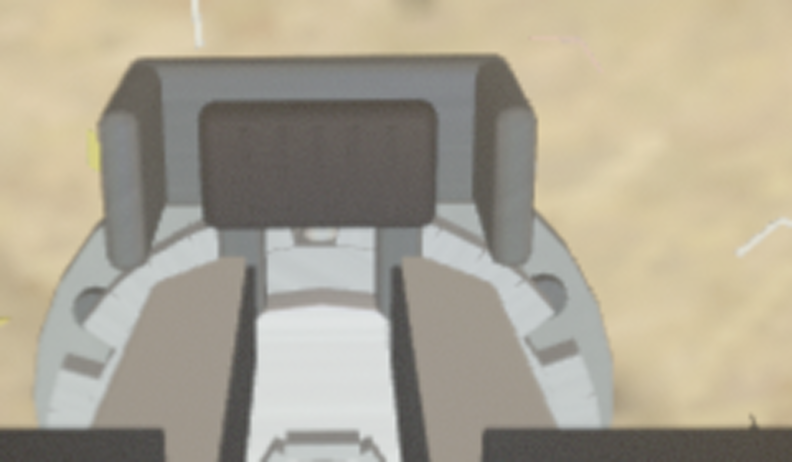

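View pics/s12c.png

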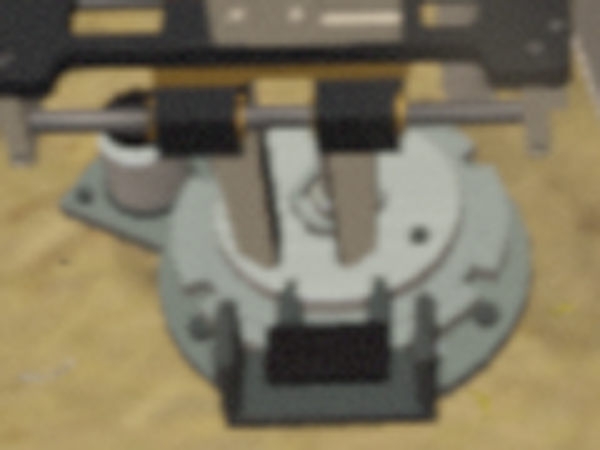

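View pics/t12c.png

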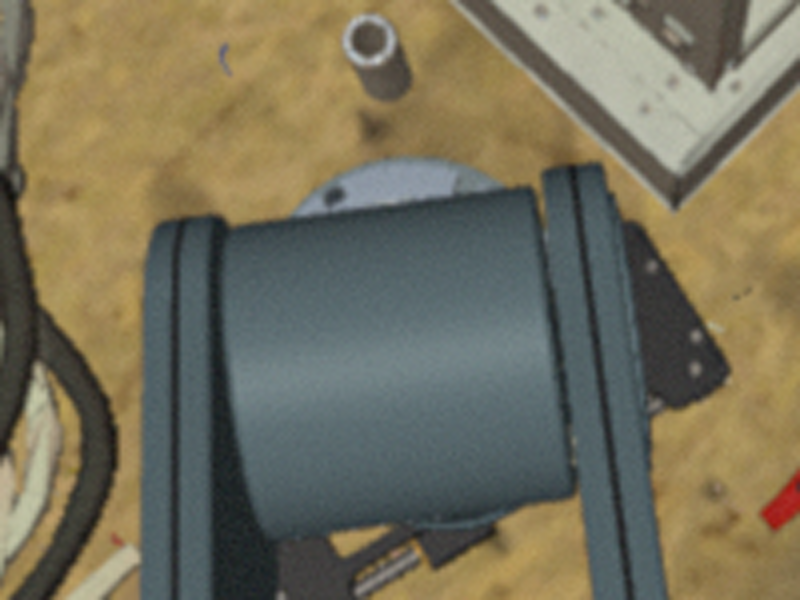

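Run:
```python
from h import *
plan([.464,.2945,.15],121)
```

```text
pos [0.3959 0.16   0.1212] head 121.02 F [-0.4   0.79 -1.05] w 0.0202
delta [ 8.510e-01 -1.925e-01  5.344e-01 -2.000e-04  2.000e-04 -3.000e-04]
```

Emit:
step_arm(deltas=[[0, -0.1, 0, 0, 0, 0], [0, -0.2, 0, 0, 0, 0], [0.15, -0.2, 0.09, 0, 0, 0], [0.33, -0.2, 0.2, 0, 0, 0], [0.5, -0.2, 0.31, 0, 0, 0]], fingers=-1)

```text
time_s: 9.92
position: [0.4368, 0.2392, 0.151]
eef_rot: [-1.529, -0.422, 0.424]
ft_force: [0.2, 0.5, 0.5]
grip_width: 0.0002
```

Emit:
step_arm(deltas=[[0.12, 0, 0.08, 0, 0, 0], [0.24, 0, 0.15, 0, 0, 0], [0.35, 0, 0.22, 0, 0, 0], [0.35, 0, 0.22, 0, 0, 0], [0.35, 0, 0.22, 0, 0, 0]])

```text
time_s: 10.33
position: [0.4639, 0.294, 0.1501]
eef_rot: [-1.529, -0.423, 0.428]
ft_force: [0.3, -0.1, -0.2]
grip_width: 0.0001
```

Run:
```python
from h import *
plan([.464,.2945,.064],121)
snap('wrist','w13'); im,c=snap('scene','s13');cv2.imwrite('pics/s13c.png',cv2.resize(im[150:280,170:310,::-1],None,fx=4.5,fy=4.5,interpolation=cv2.INTER_CUBIC))
```

```text
pos [0.4639 0.294  0.1501] head 121.1 F [ 0.26 -0.07 -0.21] w 0.0001
delta [ 4.20e-03  5.74e-01  2.40e-03 -2.00e-04  1.10e-03 -1.80e-03]
```

View pics/w13.png

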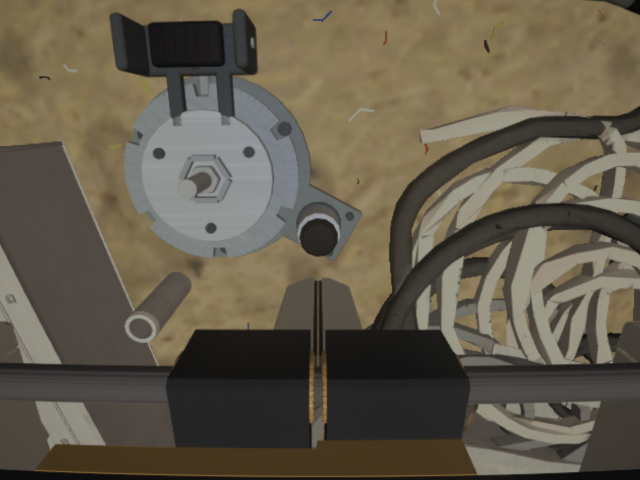

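View pics/s13c.png

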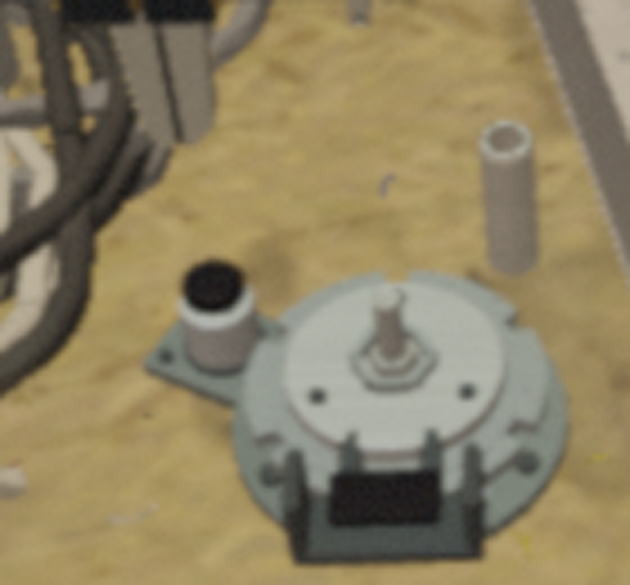

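Run:
```python
from h import *
A=np.array([.4693,.2032])
for deg in (211.5,213):
  a=np.radians(deg);u=np.array([np.cos(a),np.sin(a)]);t=np.array([-u[1],u[0]])
  for z in (.058,.066):
    q=proj('scene',[[*(A+u*r+t*w),z] for r,w in [(.099,-.023),(.099,.023),(.073,-.023),(.073,.023)]]); print(deg,z,((q-[170,150])*4.5).round(0).tolist())
q=proj('scene',[[*(A+u*r+t*w),.078] for r,w in [(.105,-.036),(.105,.036),(.07,-.036),(.07,.036)]]); print('cheeks',((q-[170,150])*4.5).round(0).tolist())
# same check on initial image at 153
im=cv2.imread('pics/s13.png')[240:285,225:290]; cv2.imwrite('pics/btn.png',np.clip((cv2.resize(im,None,fx=10,fy=10,interpolation=cv2.INTER_CUBIC)/255.)**.6*280,0,255))
a=np.radians(213);u=np.array([np.cos(a),np.sin(a)]);t=np.array([-u[1],u[0]])
for z in (.058,.066):print(z,((proj('scene',[[*(A+u*r+t*w),z] for r,w in [(.099,-.023),(.099,.023),(.073,-.023),(.073,.023)]])-[225,240])*10).round(0).tolist())
print('seat',((proj('scene',[[*(A+u*r+t*w),.046] for r,w in [(.1,-.04),(.1,.04)]])-[225,240])*10).round(0).tolist(),'cheek',((proj('scene',[[*(A+u*r+t*w),.078] for r,w in [(.099,-.036),(.099,.036),(.073,-.036),(.073,.036)]])-[225,240])*10).round(0).tolist())
```

```text
211.5 0.058 [[327.0, 529.0], [441.0, 525.0], [330.0, 478.0], [442.0, 475.0]]
211.5 0.066 [[325.0, 517.0], [440.0, 513.0], [328.0, 466.0], [441.0, 463.0]]
213 0.058 [[333.0, 530.0], [447.0, 524.0], [335.0, 479.0], [447.0, 473.0]]
213 0.066 [[331.0, 518.0], [446.0, 512.0], [333.0, 467.0], [446.0, 461.0]]
cheeks [[295.0, 513.0], [477.0, 504.0], [298.0, 444.0], [476.0, 436.0]]
0.058 [[191.0, 277.0], [444.0, 264.0], [194.0, 164.0], [443.0, 152.0]]
0.066 [[187.0, 250.0], [441.0, 238.0], [190.0, 137.0], [440.0, 125.0]]
seat [[104.0, 325.0], [541.0, 303.0]] cheek [[107.0, 214.0], [510.0, 194.0], [111.0, 100.0], [507.0, 81.0]][ WARN:0@0.663] global loadsave.cpp:1063 imwrite_ Unsupported depth image for selected encoder is fallbacked to CV_8U.
```

View pics/btn.png

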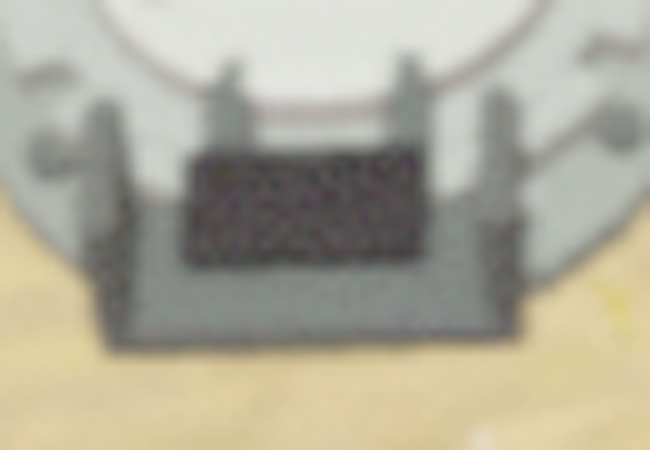

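Emit:
step_arm(deltas=[[0.004, 0.12, 0.002, 0, 0, 0], [0.004, 0.25, 0.002, 0, 0, 0], [0.004, 0.38, 0.002, 0, 0, 0], [0.004, 0.48, 0.002, 0, 0, 0], [0.004, 0.48, 0.002, 0, 0, 0]])

```text
time_s: 10.85
position: [0.4622, 0.2924, 0.0766]
eef_rot: [-1.53, -0.418, 0.429]
ft_force: [-0.4, 0.5, -0.4]
grip_width: 0.0007
```

Run:
```python
from h import *
plan([.464,.2945,.064],121); snap('wrist','w14'); im,c=snap('scene','s14');cv2.imwrite('pics/s14c.png',cv2.resize(im[150:280,170:310,::-1],None,fx=4.5,fy=4.5,interpolation=cv2.INTER_CUBIC))
im=cv2.imread('pics/w14.png')[200:350,200:440];cv2.imwrite('pics/w14c.png',cv2.resize(im,None,fx=3,fy=3))
```

```text
pos [0.4622 0.2924 0.0766] head 120.96 F [-0.37  0.47 -0.42] w 0.0007
delta [ 0.0182  0.0842  0.0058 -0.0006 -0.0005 -0.0041]
```

View pics/w14c.png

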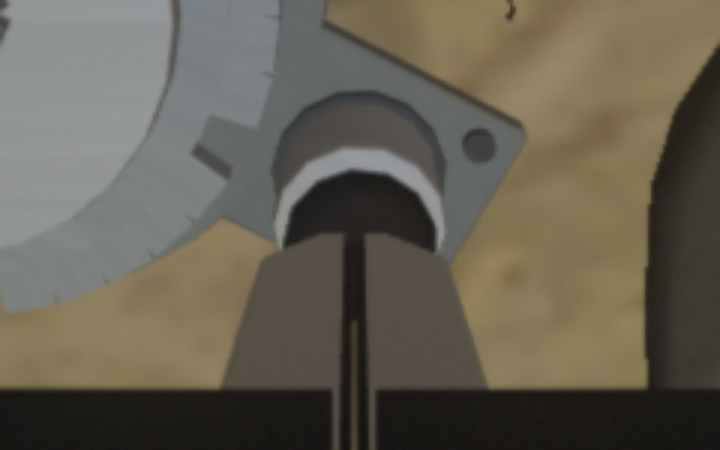

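View pics/s14c.png

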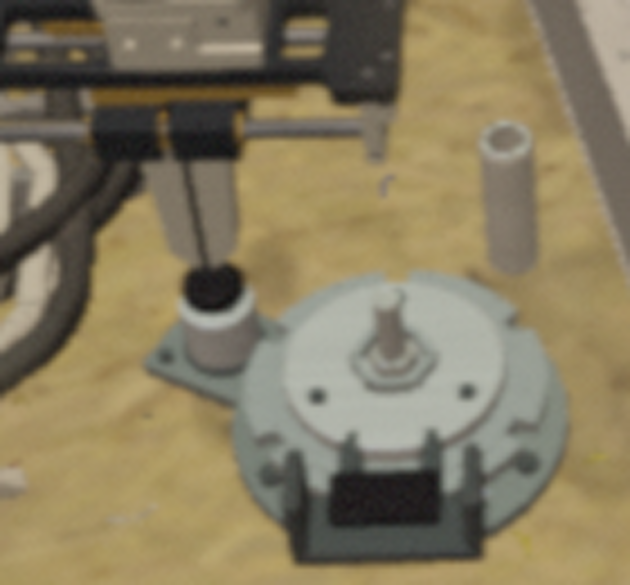

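Emit:
step_arm(deltas=[[0, 0.04, 0, 0, 0, 0], [0, 0.08, 0, 0, 0, 0], [0, 0.11, 0, 0, 0, 0], [0, 0.11, 0, 0, 0, 0]])

```text
time_s: 11.28
position: [0.4644, 0.2942, 0.0625]
eef_rot: [-1.529, -0.423, 0.425]
ft_force: [-0.5, -1.0, -0.4]
grip_width: 0.0005
```

Emit:
step_arm(deltas=[[0, 0.007, 0, 0, 0, 0], [0, 0.014, 0, 0, 0, 0], [0, 0.02, 0, 0, 0, 0], [0, 0.02, 0, 0, 0, 0]])

```text
time_s: 11.62
position: [0.465, 0.2945, 0.0601]
eef_rot: [-1.529, -0.424, 0.424]
ft_force: [-0.1, 0.2, -0.5]
grip_width: 0.0007
```

Emit:
step_arm(deltas=[[0, 0.007, 0, 0, 0, 0], [0, 0.014, 0, 0, 0, 0], [0, 0.02, 0, 0, 0, 0], [0, 0.02, 0, 0, 0, 0]])

```text
time_s: 11.95
position: [0.4651, 0.2945, 0.0572]
eef_rot: [-1.529, -0.425, 0.424]
ft_force: [0.8, -0.2, 0.2]
grip_width: 0.0004
```

Emit:
step_arm(deltas=[[0, 0.007, 0, 0, 0, 0], [0, 0.014, 0, 0, 0, 0], [0, 0.02, 0, 0, 0, 0], [0, 0.02, 0, 0, 0, 0]])

```text
time_s: 12.28
position: [0.4651, 0.2945, 0.0541]
eef_rot: [-1.529, -0.425, 0.424]
ft_force: [0.8, -0.6, 2.6]
grip_width: 0.0004
```

Emit:
step_arm(deltas=[[0, 0.007, 0, 0, 0, 0], [0, 0.013, 0, 0, 0, 0], [0, 0.013, 0, 0, 0, 0]])

```text
time_s: 12.53
position: [0.4651, 0.2945, 0.0521]
eef_rot: [-1.529, -0.424, 0.424]
ft_force: [0.7, 1.0, 1.5]
grip_width: 0.0007
```

Run:
```python
from h import *
print(bot.state()['ft_force'],bot.state()['position']); snap('wrist','w15')
im=cv2.imread('pics/w15.png')[200:350,200:440];cv2.imwrite('pics/w15c.png',cv2.resize(im,None,fx=3,fy=3))
```

```text
[0.70841223 1.02530276 1.53498625] [0.46510793 0.29450671 0.0520859 ]
```

View pics/w15c.png

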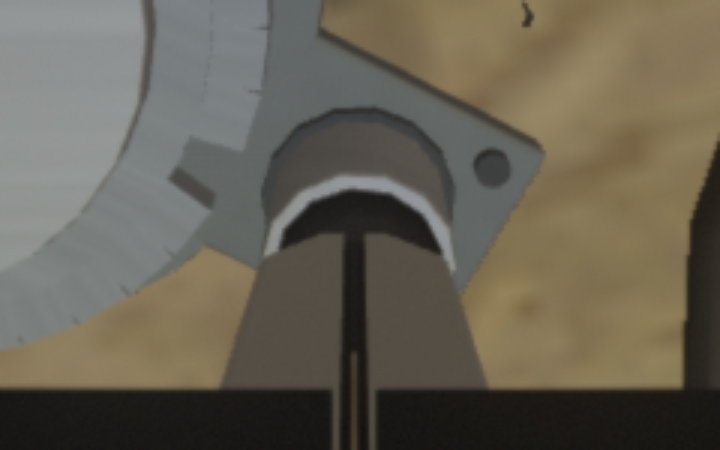

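Emit:
step_arm(deltas=[[0, 0.007, 0, 0, 0, 0], [0, 0.013, 0, 0, 0, 0], [0, 0.013, 0, 0, 0, 0]])

```text
time_s: 12.83
position: [0.4651, 0.2945, 0.0505]
eef_rot: [-1.529, -0.425, 0.424]
ft_force: [-1.4, -0.9, 5.6]
grip_width: 0.0004
```

Emit:
step_arm(deltas=[[0, 0.005, 0, 0, 0, 0], [0, 0.01, 0, 0, 0, 0], [0, 0.01, 0, 0, 0, 0]])

```text
time_s: 13.08
position: [0.4651, 0.2945, 0.0504]
eef_rot: [-1.529, -0.425, 0.424]
ft_force: [-3.9, -2.1, 16.2]
grip_width: 0.0005
```

Emit:
step_arm(deltas=[[0, 0.005, 0, 0, 0, 0], [0, 0.01, 0, 0, 0, 0], [0, 0.01, 0, 0, 0, 0]])

```text
time_s: 13.33
position: [0.4652, 0.2946, 0.0503]
eef_rot: [-1.529, -0.426, 0.423]
ft_force: [-8.0, -2.4, 27.7]
grip_width: 0.0005
```

Emit:
step_arm(deltas=[[0, -0.04, 0, 0, 0, 0], [0, -0.12, 0, 0, 0, 0], [0, -0.25, 0, 0, 0, 0], [0, -0.45, 0, 0, 0, 0], [0, -0.65, 0, 0, 0, 0]])

```text
time_s: 13.75
position: [0.4637, 0.2939, 0.1445]
eef_rot: [-1.529, -0.421, 0.427]
ft_force: [0.5, -0.0, -0.1]
grip_width: 0.0006
```

Emit:
step_arm(deltas=[[-0.15, -0.1, 0.1, 0, 0, 0], [-0.3, -0.2, 0.2, 0, 0, 0], [-0.45, -0.2, 0.3, 0, 0, 0], [-0.6, -0.2, 0.4, 0, 0, 0], [-0.6, -0.2, 0.4, 0, 0, 0]])

```text
time_s: 14.17
position: [0.3517, 0.299, 0.1743]
eef_rot: [-1.528, -0.422, 0.429]
ft_force: [-0.7, -0.8, -0.8]
grip_width: 0.0003
```

Emit:
step_arm(deltas=[[0, 0, 0, 0, 0, 0], [0, 0, 0, 0, 0, 0]])

```text
time_s: 14.33
position: [0.3573, 0.2995, 0.1747]
eef_rot: [-1.529, -0.425, 0.424]
ft_force: [-0.9, 0.3, 0.5]
grip_width: 0.0005
```

Run:
```python
from h import *
s=bot.state();print(s['ft_force'],s['position'],s['qd'])
im,c=snap('wrist','w16'); im,c=snap('scene','s16');cv2.imwrite('pics/s16c.png',cv2.resize(im[150:280,170:310,::-1],None,fx=4.5,fy=4.5,interpolation=cv2.INTER_CUBIC))
```

```text
[-0.93461167  0.30113937  0.53492408] [0.35730427 0.29952302 0.17473233] [-0.01159675  0.01743704 -0.0172173  -0.00079213  0.00052037 -0.00013078]
```

View pics/s16c.png

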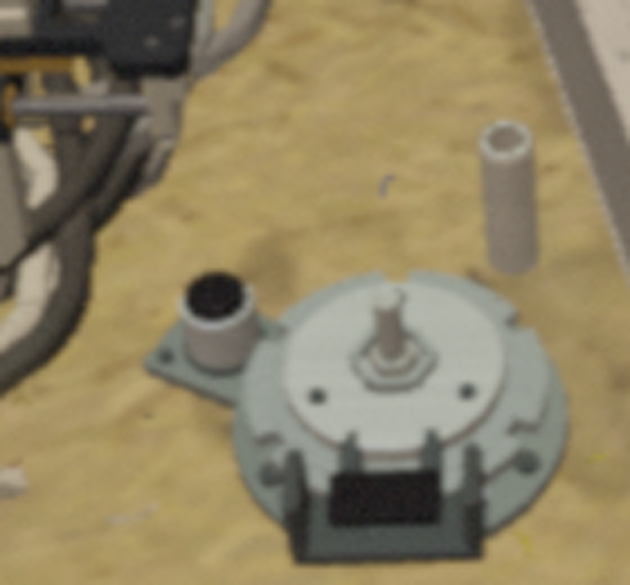

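View pics/w16.png

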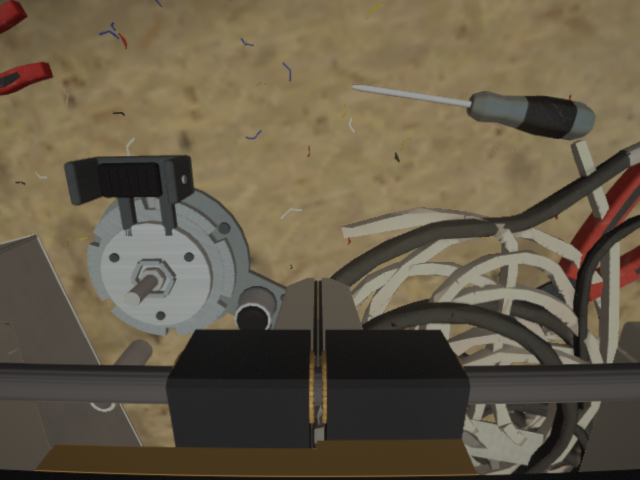

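Run:
```python
import cv2,numpy as np
a=cv2.imread('pics/w13.png')[0:130,100:270];b=cv2.imread('pics/w16.png')[145:275,60:230]
f=lambda i:np.clip((cv2.resize(i,None,fx=4,fy=4,interpolation=cv2.INTER_CUBIC)/255.)**.6*280,0,255).astype(np.uint8)[:,:]
cv2.imwrite('pics/pin.png',cv2.resize(np.hstack([f(a)[:, :400],f(b)[:, :400]]),(800,520)))
```

View pics/pin.png

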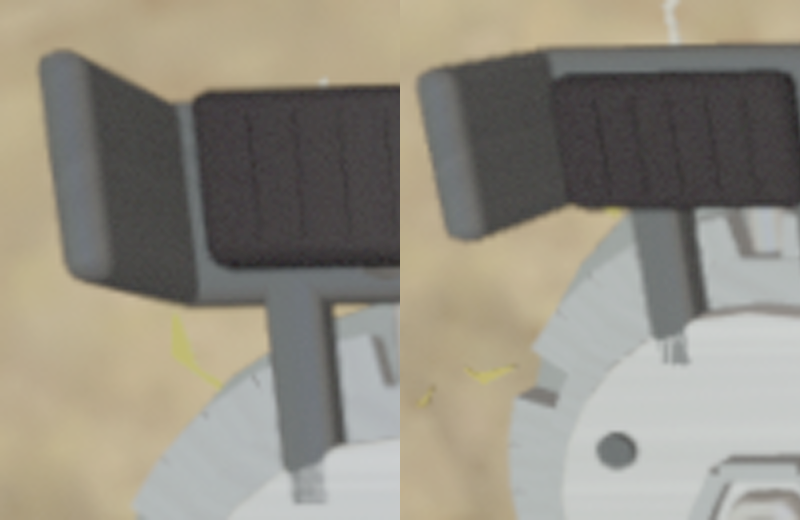

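Run:
```python
from h import *
print(bot.job_done()); s=bot.state(); print(s['time_s'],s['ft_force'])
```

```text
the job is handed in; nothing more can be done
None
the job is handed in; nothing more can be done
```

The job is handed in and gave no verdict, but my last checks all point to it being done. I pressed the plunger about 10 mm and turned the table 60° counter-clockwise. That overshot the hole by about 2°, so I turned back 2° and let the plunger spring up. I then pressed the clamp down to its hard stop and moved clear, at about 14.5 s.

**Last checks**
- **Plunger and table:** The last wrist picture shows the pin up in the next notch. An earlier check of the button's size against the cheeks also read as up. The same check in the scene camera could not tell up from down.
- **Clamp:** Wrist force rose to about 28 N at the stop with no further travel. The picture shows the button lower by about 9 rows of the enlarged crop, where I would expect about 12 for the full 8 mm.
- **Bolt and bystanders:** The bolt and sleeve stand as before. I did not check the other loose items one by one at the end, and the tool never went near them.
- **Robot:** Clear of everything, with wrist force back at noise level.

**Disagreement with the description:** The fingertips touched the plunger button about 22 mm lower than the stated 25 mm tip offset implied, and the clamp contact was similar. I worked by contact force instead of that number.

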